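# Reset the tripped breaker behind the desk screen

## Robot

A 7-joint arm with a two-finger parallel gripper is mounted at the origin on the work surface; the furniture and walls round the work are solid. World frame = base frame: x ahead of the robot, y to its left, z up, the work surface at z = 0. Lengths are in m, angles in rad, forces in N, time in s.
With the tool pointing down it reaches from about 0.425 to 1.025 m from the base axis. Payload 3.6 kg.
Tool frame: the origin (TCP) lies at the very end of the fingers, on their centre line; the grasp point (between the pads) lies 19 mm behind it; z points along the fingers, y is the line along which they close (so a half turn about z gives the same grasp; the last joint's range is limited). The gripper opens to 85 mm and grips with 20 to 120 N. Pads are 22 mm wide; open, the fingers measure 114 mm over their backs; the gripper's body (76 mm by 85 mm) begins 54 mm behind the grasp point. The pads swing forward as they close: fully open they stand 13 mm farther back than shut.
Start: joints at [-1.357, 0.591, 0.048, 1.609, -0.033, 0.943, -0.034], TCP at [0.22, 0.691, 0.231] pointing down, gripper open.
Joint ranges: [-2.69, 2.69], [-0.47, 2.24], [-1.27, 1.36], [0.19, 2.51], [-1.53, 4.68], [0.08, 2.07], [-3.09, 3.09]. Speed limits (rad/s): [2.57, 2.57, 3.14, 3.14, 3.14, 3.14, 3.14].

## Interface

Orientations are given as a rotation vector (axis times angle).
In Python, from cell import env, read_camera gives the robot as it stands.
- The arm moves only by the tool jog_arm, never from a script. Its argument "deltas" is a list of rows, each an object with "xyz": the shift along the tool's x, y, z in mm, a list of three; "turn": the turn, a rotation vector about the tool's x, y, z in rad, a list of three; "hand": the closure, from -1 (fully open) to 1 (shut). A call has 1 to 10 rows; each row is the pose to reach, as a shift and turn from the pose commanded when the call began, along the tool's axes at that moment; what a row does not reach only later rows make up. A row lasts 1/12 s, in which the tool goes at most 41.7 mm and 7.16 degrees, less where a joint would pass 70% of its speed; a pose out of reach is approached as far as the arm can. A call with a gripper value outside its range is refused whole. The fingers move at their own pace and stop on an object; "squeeze" is the grip in N (left out, the last holds). Time passes only in rows, so rows that repeat a pose let the fingers close. It gives the time, the measured TCP pose, the force, the opening and the grip force at its end, in the units of the state.
- env.read_state(): the state, without advancing time (a new reading comes with each control period).
- read_camera(name): name is "scene" or "top" or "wrist"; returns a dict with "pixels" (480x640x3 uint8, red, green, blue), "z_map" (480x640 float32, m along the optical axis (not along the pixel's ray), 0 where there is no reading), "vfov" (degrees; the focal length in pixels is half the picture's height over the tangent of half this angle, whatever the lens; pixels are square), "cx", "cy" (the principal point, pixels), "k1" (the pictures are not rectified: a ray, as slopes to the right and down, at radius r is drawn at 1 + k1 r^2 times it, then the intrinsics apply), "world_to_cam" (4x4, takes a point from world to camera coordinates); the wrist camera has in their place "mount" (4x4, takes a point from camera to tool coordinates, whose origin is the TCP and whose axes are the flange's). Camera axes: x right, y up, looking along -z (the intrinsics and any distortion apply to the point x, -y, -z); pixel columns grow to the right and rows downward; lengths in m; the calibration is good to about 2 mm. A picture is of the moment at which its call begins: read the wrist's pose just before it.
- env.close_job(): hands the job in; it is judged then, once.
The state is a dict: "time_s": time; "q": joint angles; "qd": joint speeds; "joint_torque": joint torques, N m; "tool_pos": TCP position; "eef_rot": TCP orientation; "force": force on the tool from outside, world axes, zero at the start; "ft_torque": the same for the moment, N m; "finger_gap": finger opening in m; "grip_force": force on a finger pad.
Only numpy, scipy, OpenCV 4.12 (cv2) and the standard library are available. Lean on these libraries where they do the work, as an engineer would, in place of code of your own. Each camera call takes 0.05 s, during which the arm holds its last target. There are 200 camera calls.

## Task

The guarded circuit breaker on the socket rail behind the desk screen has tripped. Take the bent rod from its stand, reach over the screen and, touching the rail and its lever with the rod only, find the breaker's lever between its two guard cheeks by feel; gently push it fully to off (to the right, to re-cock it) and then fully to on (to the left), easing off as soon as it meets its stop. Lay the rod back home in its stand, pointing the same way as before, let go, and leave the small things near the screen where they are.

Things in the scene. Friction and masses are not known exactly. Their poses are not given: they have to be found in the camera images.
- screen: Grey desk screen, one fixed unit with the white socket rail behind it. Origin on the desk under the middle of the panel; x square through the panel to the rail side (away from the robot), y along it to the left, z up. Panel 306 mm long, x = -9 to +9 mm, top edge at z = 150 mm; rail x = 11 to 61 mm, y = -149 to +149 mm. Touch screen, rail and breaker with the rod only; above 10 N they are damaged
- channel (a point): Middle of the rail's top, at (36, 0, 50) mm in the screen's frame, axes as the screen's. A grey breaker (30 mm in x, 90 in y, 11 high) is clipped on firmly, its middle up to 40 mm right or left (-y, +y) of this point: its place is NOT measured, find it by touch or camera. It has a guard cheek at either end: upright plate 37 to 43 mm from its middle, 48 mm high over the rail. But for flat sockets the rail is clear for y = -105 (charger) to +140
- lever (a joint): Black breaker lever, rad: 0 = fully off, leaning 0.4 right (-y of the screen); 0.4 = upright; 0.8 = fully on, leaning 0.4 left. Pivot 4 mm above the channel over the breaker's middle; paddle 9 mm thick (y), 16 wide (x), reaching 13 to 37 mm from the pivot. Starts tripped, 0.3 to 0.5. Stiff: about 3 N at 20 mm from the pivot moves it; no spring, stays where left; hard stop at each end
- rod: Bent 8 mm steel rod with a black flat-sided handle (52 mm along x, 14 mm wide, 22 mm tall; grip across the 14 mm), about 0.14 kg. Origin at the middle of the handle; x along the shank to the bend, z up as it lies in the stand. Shank from x = -52 mm to the bend at x = 85 mm, there the leg goes straight down and ends in a rubber ball. Lowest point 108 mm below the shank's centre line
- rod_tip (a point): Centre of the 11 mm rubber ball at the end of the rod's leg, at (85, 0, -102.5) mm in the rod's frame
- stand: Dark steel rest for the rod, fixed: foot 116x64x6 mm, two 5 mm thick uprights at x = -38 and +38 mm, each with an open-topped slot 11 mm wide that flares to about 26 mm at 19 mm above the shank's centre line; the shank lies in them either side of the handle, leg hanging beyond the front (+x) one. Origin on the desk under its middle; x the way the rod points
- stand_seat (a point): Where the rod's origin lies when the rod is home in the stand: 130 mm above the stand's origin, axes as the stand's. The handle has about 9 mm of play either way along x between the uprights
- stapler: Bystander, not to be disturbed: red and black desk stapler, 34x139x52 mm. Origin at the middle of its underside
- glue_stick: Bystander, not to be disturbed: standing glue stick, 28 mm across, 91 mm tall. Origin at the middle of its underside
- eraser: Bystander, not to be disturbed: eraser in a card sleeve, 23x58x13 mm. Origin at the middle of its underside

How it is judged:
By the outcome, as a careful person would: the job done as asked, in the order asked, and still so for the second after the job is handed in, with the robot touching nothing.
It also fails if it takes over 64 s, if anything falls off the work surface, if the arm or the gripper's body presses on something with over 40 N, if the wrist force passes 120 N, or if a joint passes its speed limit or range.

## Working session

There is one attempt and no reset: what is moved stays moved. The work goes in short steps, Python scripts to look and compute and a tool call to move; the robot and the scene stay as the last step left them, time stands still between calls to the robot, and variables do not carry over. Pictures are saved under pics/ and viewed, at most 10 in all, crops included, and the job is handed in when it is done.

Besides the shell and the picture viewer there is one more tool, called after "Emit:" as name(argument=value, ...), one argument or row to a line, values as JSON. jog_arm: Moves the arm, as the interface text tells. Its arguments: {"type":"object","properties":{"deltas":{"type":"array","items":{"type":"object","properties":{"xyz":{"type":"array","items":{"type":"number"}},"turn":{"type":"array","items":{"type":"number"}},"hand":{"type":"number"}}}},"squeeze":{"type":"number"}},"required":["deltas"]}

```bash
mkdir -p pics; ls; cat > h.py <<'E'
import numpy as np, cv2
from cell import env, read_camera
from scipy.spatial.transform import Rotation as R
def cloud(c, T=None):
    """world xyz per pixel"""
    h,w=c["z_map"].shape
    f=h/2/np.tan(np.radians(c["vfov"])/2)
    K=np.array([[f,0,c["cx"]],[0,f,c["cy"]],[0,0,1.]])
    # invert radial r*(1+k1 r^2)
    u,v=np.meshgrid(np.arange(w),np.arange(h))
    p=cv2.undistortPoints(np.stack([u,v],-1).reshape(-1,1,2).astype(np.float64),K,np.array([c["k1"],0,0,0.]))
    p=p.reshape(h,w,2); z=c["z_map"].astype(float)
    P=np.stack([p[...,0]*z,-p[...,1]*z,-z],-1)
    if T is None: T=np.linalg.inv(c["world_to_cam"])
    W=P@T[:3,:3].T+T[:3,3]
    W[z<=0]=np.nan
    return W
def wristT(s,c):
    T=np.eye(4);T[:3,:3]=R.from_rotvec(s["eef_rot"]).as_matrix();T[:3,3]=s["tool_pos"]
    return T@c["mount"]
def save(n,c): cv2.imwrite("pics/"+n+".png",c["pixels"][...,::-1])
E
python3 - <<'E'
from h import *
s=env.read_state();print({k:np.round(v,3) for k,v in s.items()})
for n in("scene","top"):
    c=read_camera(n);save(n,c);np.save(n+".npy",cloud(c));np.save(n+"_p.npy",c["pixels"])
    print(n,np.round(np.linalg.inv(c["world_to_cam"]),2).tolist())
E
```

```text
pics
{'time_s': np.float64(0.0), 'q': array([-1.357,  0.592,  0.048,  1.61 , -0.033,  0.943, -0.034]), 'qd': array([ 0.   , -0.001,  0.   ,  0.001, -0.001,  0.001,  0.   ]), 'joint_torque': array([-0.0000e+00, -5.4869e+01,  1.5460e+00, -1.9812e+01,  9.0000e-03,
        9.0000e-03,  0.0000e+00]), 'tool_pos': array([0.219, 0.69 , 0.23 ]), 'eef_rot': array([-0.481, -3.104,  0.004]), 'force': array([0.479, 0.532, 0.039]), 'ft_torque': array([-0.025, -0.049,  0.   ]), 'grip_force': np.float64(0.0), 'finger_gap': np.float64(0.085)}
scene [[0.9, 0.31, -0.31, 0.2], [-0.43, 0.67, -0.6, -0.44], [0.02, 0.67, 0.74, 0.75], [0.0, 0.0, 0.0, 1.0]]
top [[0.05, 0.97, -0.22, 0.29], [-1.0, 0.05, -0.01, 0.08], [0.0, 0.22, 0.98, 0.95], [0.0, 0.0, 0.0, 1.0]]
```

View pics/scene.png

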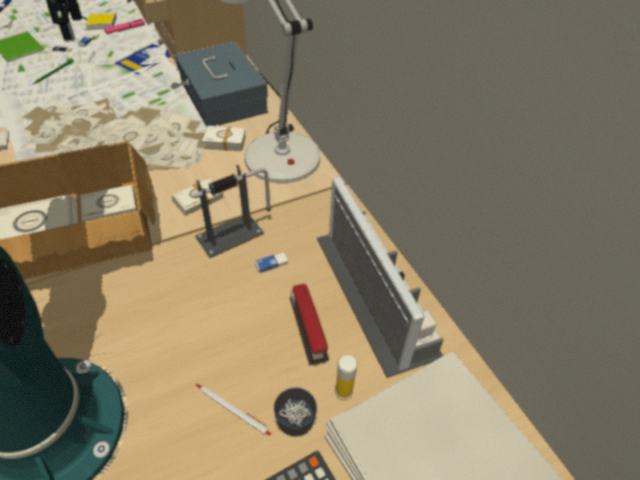

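View pics/top.png

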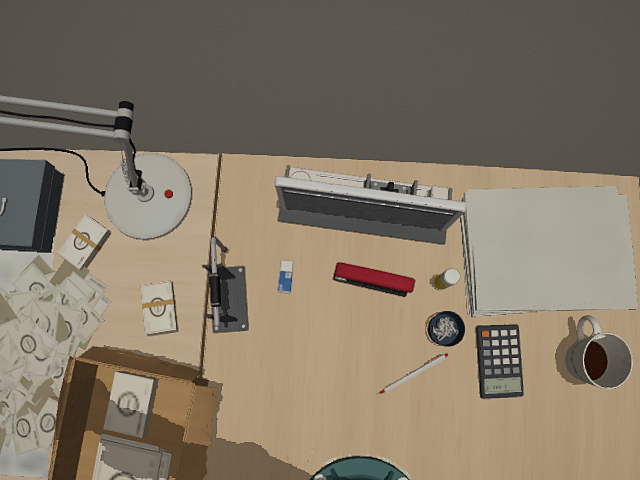

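The scene view shows the stand with the rod (handle at about 222,184, leg at 268,200) and the screen running from 335,185 to 410,355. In the top view the handle is at (214,290), the screen's top edge runs (278,180)-(463,207), and what look like the cheeks are at (368,183) and (415,187) with the dark lever between them at (390,186).

```bash
python3 - <<'E'
from h import *
W=np.load("top.npy");P=np.load("top_p.npy").astype(int)
S=np.load("scene.npy");SP=np.load("scene_p.npy").astype(int)
def rect(m): 
    r=cv2.minAreaRect((m[:,:2]*1000).astype(np.float32)); return np.round(r[0],1),np.round(r[1],1),round(r[2],2)
for n,A in(("top",W),("scene",S)):
    x,y,z=A[...,0],A[...,1],A[...,2]
    reg=(x>.3)&(y>-.3)&(y<.5)&(x<.9)
    m=reg&(abs(z-.150)<.004)&(x>.5)&(y<.25); 
    pts=A[m]; print(n,"screen top",len(pts),rect(pts),pts[:,2].mean())
    bx=cv2.boxPoints(cv2.minAreaRect((pts[:,:2]*1000).astype(np.float32)));print(bx.round(0).tolist())
np.set_printoptions(suppress=True,precision=3)
print("handle col", [W[r,214].round(3).tolist() for r in range(230,335,6)])
print("shank px", [W[r,c].round(3).tolist() for r in (240,250,260,270,320,328) for c in (211,213,215)])
for r in (180,184,188,192): print(r,[(c,*(W[r,c]*1000).round(0).tolist(),P[r,c].sum()//3) for c in range(360,424,3)])
x,y,z=W[...,0],W[...,1],W[...,2]
m=(z>.115)&(z<.16)&(y>.2)&(y<.4)&(x>.25)&(x<.7)
n,l,st,_=cv2.connectedComponentsWithStats(m.astype(np.uint8))
for i in range(1,n):
    if st[i,4]>40: print(st[i],rect(W[l==i]))
E
```

```text
top screen top 2613 (array([596.1, -24.8]), array([549.2, 172. ]), 89.96) 0.15051891524520858
[[510.0, -299.0], [682.0, -299.0], [682.0, 250.0], [510.0, 250.0]]
scene screen top 2709 (array([596.9, -25.1]), array([549.3, 172.8]), 89.95) 0.1499770111391048
[[510.0, -300.0], [683.0, -300.0], [684.0, 249.0], [511.0, 250.0]]
handle col [[0.654, 0.443, -0.74], [0.482, 0.284, 0.003], [0.446, 0.255, 0.132], [0.436, 0.254, 0.135], [0.426, 0.253, 0.134], [0.417, 0.252, 0.135], [0.407, 0.251, 0.136], [0.398, 0.25, 0.136], [0.388, 0.248, 0.141], [0.378, 0.247, 0.146], [0.369, 0.246, 0.144], [0.36, 0.246, 0.144], [0.351, 0.245, 0.14], [0.342, 0.246, 0.134], [0.333, 0.245, 0.136], [0.324, 0.244, 0.135], [0.319, 0.269, 0.006], [0.309, 0.268, 0.006]]
shank px [[0.449, 0.26, 0.133], [0.449, 0.258, 0.13], [0.45, 0.255, 0.128], [0.433, 0.259, 0.133], [0.432, 0.255, 0.136], [0.433, 0.253, 0.131], [0.417, 0.257, 0.135], [0.417, 0.255, 0.131], [0.417, 0.251, 0.133], [0.404, 0.26, 0.114], [0.401, 0.253, 0.134], [0.401, 0.249, 0.137], [0.33, 0.276, 0.001], [0.33, 0.272, 0.006], [0.324, 0.243, 0.135], [0.31
[... 3258 characters left out ...]
t64(187)), (393, 536.0, -23.0, 150.0, np.int64(184)), (396, 564.0, -39.0, 62.0, np.int64(92)), (399, 563.0, -44.0, 65.0, np.int64(110)), (402, 564.0, -50.0, 63.0, np.int64(103)), (405, 565.0, -56.0, 60.0, np.int64(109)), (408, 562.0, -59.0, 73.0, np.int64(96)), (411, 561.0, -63.0, 76.0, np.int64(26)), (414, 553.0, -64.0, 101.0, np.int64(105)), (417, 569.0, -78.0, 53.0, np.int64(191)), (420, 570.0, -84.0, 50.0, np.int64(180)), (423, 570.0, -89.0, 52.0, np.int64(180))]
[ 141   96  121   16 1359] (array([679.6, 300.1]), array([  5.1, 199.7]), 0.17)
[130 167  11  14  57] (array([549.9, 394. ]), array([11.1, 15.7]), 87.24)
[202 237  25  90 814] (array([386. , 249.3]), array([142.6,  31.3]), 7.03)
```

```bash
python3 - <<'E'
from h import *
def line(p): # pca
    c=p.mean(0);u=np.linalg.svd(p-c)[2][0];return c.round(1),round(np.degrees(np.arctan2(u[1],u[0]))%180,2),len(p)
for n in("top","scene"):
    A=np.load(n+".npy");P=np.load(n+"_p.npy").astype(int)
    x,y,z=[A[...,i]*1000 for i in range(3)]
    print(n)
    m=(abs(z-150)<5)&(x>490)&(x<600)&(y<140)&(y>-190)
    k,l,st,_=cv2.connectedComponentsWithStats(m.astype(np.uint8));i=1+st[1:,4].argmax();m=l==i
    p=np.c_[x[m],y[m]].astype(np.float32);r=cv2.minAreaRect(p);print("panel",r,cv2.boxPoints(r).round(0).tolist(),line(p))
    ru=(x>300)&(x<480)&(y>210)&(y<290)
    for nm,m in(("all>115",ru&(z>105)&(z<160)),("handle",ru&(z>137)&(z<146)&(P.sum(-1)<150)),("foot",ru&(z<9)&(z>3)&(P.sum(-1)<300))):
        if m.sum()<20: print(nm,"few");continue
        k,l,st,_=cv2.connectedComponentsWithStats(m.astype(np.uint8));i=1+st[1:,4].argmax();mm=l==i
        p=np.c_[x[mm],y[mm]].astype(np.float32);r=cv2.minAreaRect(p);print(nm,[np.round(q,1) for q in r],line(p), "z",np.median(z[mm]).round(1))
    m=ru&(z>122)&(z<136.5)
    p=np.c_[x[m],y[m]];print("shank",line(p),p.min(0),p.max(0))
    m=(z>92)&(z<104)&(x>540)&(x<620)&(y>-110)&(y<60);k,l,st,ce=cv2.connectedComponentsWithStats(m.astype(np.uint8))
    for i in range(1,k):
        if st[i,4]>8:
            p=np.c_[x[l==i],y[l==i],z[l==i]];print("cheek",p.mean(0).round(1),p.min(0).round(),p.max(0).round(),len(p))
    m=(z>84)&(z<94)&(x>540)&(x<600)&(y>-50)&(y<-5);p=np.c_[x[m],y[m],z[m]]
    if len(p): print("lever",p.mean(0).round(1),p.min(0).round(),p.max(0).round(),len(p))
E
```

```text
top
panel ((530.9091796875, 0.0807342529296875), (280.9064636230469, 17.805444717407227), 84.86819458007812) [[509.0, -139.0], [527.0, -141.0], [552.0, 139.0], [535.0, 141.0]] (array([5.304e+02, 2.000e-01], dtype=float32), np.float32(84.72), 1788)
all>115 [array([386. , 249.3]), array([142.6,  31.3]), np.float64(7.0)] (array([378.6, 247.6], dtype=float32), np.float32(7.42), 841) z 136.9
handle [array([368. , 247.1]), array([46.2, 14.3]), np.float64(8.1)] (array([369.6, 246.4], dtype=float32), np.float32(9.36), 245) z 141.5
foot [array([369. , 245.5]), array([116.6,  62.7]), np.float64(5.6)] (array([364.7, 237.9], dtype=float32), np.float32(0.52), 1267) z 6.9
shank (array([387.2, 248.5]), np.float64(7.82), 368) [315.17947482 228.5344847 ] [456.02698914 265.37504878]
cheek [569.9  13.6  98.9] [557.  10.  95.] [582.  17. 102.] 54
cheek [562.7 -66.4  99. ] [550. -70.  95.] [575. -63. 102.] 59
cheek [564.7 -24.8  93.1] [557. -28.  92.] [571. -21.  95.] 23
lever [564.2 -25.4  91.1] [556. -30.  85.] [574. -21.  93.] 53
scene
panel ((531.2893676757812, 0.1777496337890625), (280.9529418945312
[... 189 characters left out ...]
[387.3, 250.2]), array([141.8,  32.2]), np.float64(8.0)] (array([378.6, 245.7], dtype=float32), np.float32(7.98), 877) z 133.4
handle [array([371.9, 244.7]), array([38. , 10.3]), np.float64(4.6)] (array([371.7, 243.8], dtype=float32), np.float32(7.92), 108) z 140.4
foot [array([370.5, 247. ]), array([116.4,  66.6]), np.float64(6.6)] (array([368. , 243.6], dtype=float32), np.float32(7.0), 1186) z 6.7
shank (array([381.8, 245.3]), np.float64(8.57), 427) [317.10057751 226.16407256] [454.93334933 265.45511117]
cheek [574.4  11.7  97.1] [565.   8.  92.] [584.  15. 100.] 49
cheek [567.1 -67.8  97. ] [559. -71.  93.] [576. -63. 101.] 51
lever [569.3 -27.4  89.9] [565. -31.  84.] [572. -20.  92.] 27
```

```bash
cat >> h.py <<'E'
def Rdown(yaw):  # tool z down, tool y at world angle yaw+90deg, tool x at yaw+180
    c,s=np.cos(np.radians(yaw)),np.sin(np.radians(yaw))
    return np.array([[-c,-s,0],[-s,c,0],[0,0,-1.]])
def delta(target_mm,yaw):
    s=env.read_state();M=R.from_rotvec(s["eef_rot"]).as_matrix()
    d=M.T@(np.array(target_mm)-np.array(s["tool_pos"])*1000)
    t=R.from_matrix(M.T@Rdown(yaw)).as_rotvec()
    print("xyz",d.round(1).tolist(),"turn",t.round(4).tolist(),"t",round(float(s["time_s"]),2))
E
python3 - <<'E'
from h import *
for n in("top","scene"):
    A=np.load(n+".npy");x,y,z=A[...,0],A[...,1],A[...,2]
    m=(x>.1)&(x<.5)&(y>.3)&(y<.85);print(n,m.sum(),np.nanmax(np.where(m,z,np.nan)))
    for y0 in np.arange(.15,.85,.1):
        mm=(x>.1)&(x<.5)&(y>y0)&(y<y0+.1)&(z>0);print(round(y0,2),z[mm].max().round(3) if mm.any() else None,end=' ')
delta([369,246.5,230],7.5)
E
```

```text
top 44272 0.11030717050324712
0.15 0.152 0.25 0.151 0.35 0.109 0.45 0.11 0.55 0.089 0.65 0.091 0.75 None scene 27053 0.3365260589506957
0.15 0.15 0.25 0.15 0.35 0.108 0.45 0.11 0.55 0.337 0.65 0.319 0.75 0.089 xyz [-276.9, -377.5, 1.0] turn [-0.0021, -0.0003, -0.4386] t 0.1
```

Emit:
jog_arm(
  deltas=[
    {"xyz": [-277,-377,-10],"turn": [0,0,-0.4386],"hand": -1},
    {"xyz": [-277,-377,-10],"turn": [0,0,-0.4386],"hand": -1},
    {"xyz": [-277,-377,-10],"turn": [0,0,-0.4386],"hand": -1},
    {"xyz": [-277,-377,-10],"turn": [0,0,-0.4386],"hand": -1},
    {"xyz": [-277,-377,-10],"turn": [0,0,-0.4386],"hand": -1},
    {"xyz": [-277,-377,-10],"turn": [0,0,-0.4386],"hand": -1},
    {"xyz": [-277,-377,-10],"turn": [0,0,-0.4386],"hand": -1},
    {"xyz": [-277,-377,-10],"turn": [0,0,-0.4386],"hand": -1},
    {"xyz": [-277,-377,-10],"turn": [0,0,-0.4386],"hand": -1},
    {"xyz": [-277,-377,-10],"turn": [0,0,-0.4386],"hand": -1},
  ],
)

```text
time_s: 0.93
tool_pos: [0.3531, 0.2941, 0.2401]
eef_rot: [0.206, -3.135, 0.0]
force: [1.5, 0.1, -0.4]
finger_gap: 0.0854
grip_force: 0.0
```

Emit:
jog_arm(
  deltas=[
    {"xyz": [0,0,0]},
    {"xyz": [0,0,0]},
  ],
)

```text
invalid input at $.deltas[0]: expected keys xyz, turn, hand
```

```bash
python3 - <<'E'
from h import *
delta([369,246.5,230],7.5)
E
```

```text
xyz [-9.6, -49.2, 10.1] turn [-0.0003, -0.0002, 0.0002] t 0.93
```

Emit:
jog_arm(
  deltas=[
    {"xyz": [-9.6,-49,10],"turn": [0,0,0],"hand": -1},
    {"xyz": [-9.6,-49,10],"turn": [0,0,0],"hand": -1},
    {"xyz": [-9.6,-49,10],"turn": [0,0,0],"hand": -1},
    {"xyz": [-9.6,-49,10],"turn": [0,0,0],"hand": -1},
  ],
)

```text
time_s: 1.27
tool_pos: [0.3689, 0.249, 0.2301]
eef_rot: [0.203, -3.135, -0.001]
force: [0.1, 0.6, 0.2]
finger_gap: 0.0854
grip_force: 0.0
```

```bash
python3 - <<'E'
from h import *
s=env.read_state();c=read_camera("wrist");save("w1",c);A=cloud(c,wristT(s,c));P=c["pixels"].astype(int)
x,y,z=[A[...,i]*1000 for i in range(3)]
print("tcp",s["tool_pos"],s["eef_rot"])
def line(p):
    q=p-p.mean(0);u=np.linalg.svd(q,full_matrices=False)[2][0];return p.mean(0).round(1),round(np.degrees(np.arctan2(u[1],u[0]))%180,2),len(p)
ru=(x>280)&(x<480)&(y>200)&(y<300)
for nm,m in(("top>137",ru&(z>137)&(z<146)),("shank",ru&(z>120)&(z<136.8)),("foot",ru&(z<9)&(z>3)&(P.sum(-1)<300))):
    k,l,st,_=cv2.connectedComponentsWithStats(m.astype(np.uint8));
    for i in range(1,k):
        if st[i,4]<60: continue
        p=np.c_[x[l==i],y[l==i]].astype(np.float32);r=cv2.minAreaRect(p);print(nm,st[i],[np.round(q,1) for q in r],line(p),np.median(z[l==i]))
E
```

```text
tcp [0.368923   0.24899851 0.23014141] [ 2.03194492e-01 -3.13483141e+00 -5.19858470e-04]
top>137 [287 185  13  10  81] [array([332.6, 233.8]), array([5.1, 7.2]), np.float64(9.9)] (array([332. , 234.6], dtype=float32), np.float32(62.91), 81) 143.0949243219952
top>137 [318 184  13  11  74] [array([330.1, 252. ]), array([5. , 7.2]), np.float64(5.5)] (array([329.8, 250.7], dtype=float32), np.float32(136.28), 74) 142.88203648536629
top>137 [ 297  211   24   80 1712] [array([370.4, 248. ]), array([51.6, 14.1]), np.float64(7.7)] (array([369.4, 247.8], dtype=float32), np.float32(7.41), 1712) 141.35283888502232
top>137 [288 301  13  12 107] [array([407.5, 243.2]), array([5.3, 7.9]), np.float64(5.1)] (array([406.5, 243.6], dtype=float32), np.float32(78.1), 107) 141.84714060185203
top>137 [318 301  12  12 101] [array([405.2, 262.2]), array([5.4, 7.3]), np.float64(6.6)] (array([404.2, 261.5], dtype=float32), np.float32(119.0), 101) 142.2259743591498
shank [287 161  44  54 765] [array([334.3, 242.8]), array([30.3, 27.7]), np.float64(47.6)] (array([330.9, 242.7], dtype=float32), np.float32(8.36), 765) 133.89131530760034
shank [ 289  290   41   73 1074] [array([424.3, 259.4]), array([55.1, 27. ]), np.float64(19.5)] (array([418.8, 254.3], dtype=float32), np.float32(7.41), 1074) 133.59262265906858
foot [ 275  150   70  120 5059] [array([368.8, 247.8]), array([115.6,  64.7]), np.float64(7.3)] (array([362.9, 247.4], dtype=float32), np.float32(7.88), 5059) 6.846148862261869
```

View pics/w1.png

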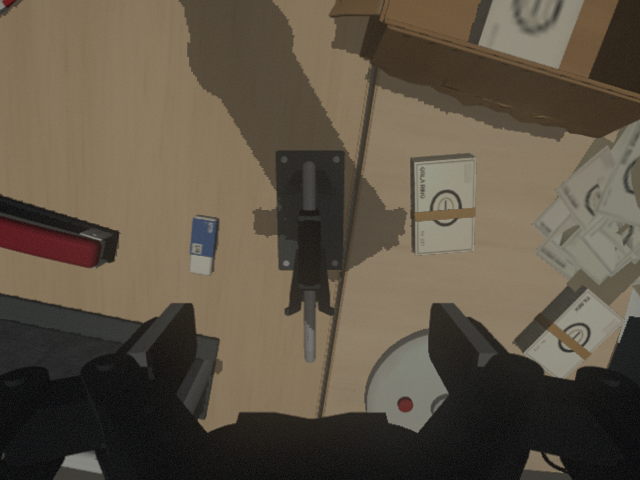

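The wrist view shows the handle at pixels (309,250), seated between the uprights (rows 190 and 307), with clear room for the fingers. Handle centre is about (370, 248) mm, yaw 7.4°.

Emit:
jog_arm(
  deltas=[
    {"xyz": [-1.2,1.4,40],"turn": [0,0,0],"hand": -1},
    {"xyz": [-1.2,1.4,80],"turn": [0,0,0],"hand": -1},
    {"xyz": [-1.2,1.4,100],"turn": [0,0,0],"hand": -1},
    {"xyz": [-1.2,1.4,119],"turn": [0,0,0],"hand": -1},
    {"xyz": [-1.2,1.4,119],"turn": [0,0,0],"hand": -1},
    {"xyz": [-1.2,1.4,119],"turn": [0,0,0],"hand": -1},
  ],
)

```text
time_s: 1.82
tool_pos: [0.3691, 0.2523, 0.1106]
eef_rot: [0.211, -3.133, 0.0]
force: [0.3, 0.4, 0.2]
finger_gap: 0.0851
grip_force: 0.0
```

Emit:
jog_arm(
  deltas=[
    {"xyz": [0,0,0],"turn": [0,0,0],"hand": 1},
    {"xyz": [0,0,0],"turn": [0,0,0],"hand": 1},
    {"xyz": [0,0,0],"turn": [0,0,0],"hand": 1},
    {"xyz": [0,0,0],"turn": [0,0,0],"hand": 1},
    {"xyz": [0,0,0],"turn": [0,0,0],"hand": 1},
    {"xyz": [0,0,0],"turn": [0,0,0],"hand": 1},
    {"xyz": [0,0,0],"turn": [0,0,0],"hand": 1},
    {"xyz": [0,0,0],"turn": [0,0,0],"hand": 1},
  ],
  squeeze=90,
)

```text
time_s: 2.48
tool_pos: [0.3704, 0.249, 0.1119]
eef_rot: [-0.203, 3.135, -0.002]
force: [0.8, -2.9, 8.3]
finger_gap: 0.0125
grip_force: 88.1
```

Emit:
jog_arm(
  deltas=[
    {"xyz": [0,0,-10],"turn": [0,0,0],"hand": 1},
    {"xyz": [0,0,-25],"turn": [0,0,0],"hand": 1},
    {"xyz": [0,0,-50],"turn": [0,0,0],"hand": 1},
    {"xyz": [0,0,-85],"turn": [0,0,0],"hand": 1},
    {"xyz": [0,0,-120],"turn": [0,0,0],"hand": 1},
    {"xyz": [0,0,-150],"turn": [0,0,0],"hand": 1},
    {"xyz": [0,0,-160],"turn": [0,0,0],"hand": 1},
    {"xyz": [0,0,-160],"turn": [0,0,0],"hand": 1},
    {"xyz": [0,0,-160],"turn": [0,0,0],"hand": 1},
  ],
)

```text
time_s: 3.23
tool_pos: [0.3696, 0.2502, 0.2713]
eef_rot: [-0.205, 3.134, 0.0]
force: [-0.3, -0.1, -2.2]
finger_gap: 0.0125
grip_force: 87.8
```

```bash
python3 - <<'E'
from h import *
s=env.read_state();T=np.eye(4);T[:3,:3]=R.from_rotvec(s["eef_rot"]).as_matrix();T[:3,3]=s["tool_pos"]
print(s["tool_pos"],s["eef_rot"],s["force"],s["ft_torque"])
pr=T[:3,3]*1000
for n in("top","scene"):
    c=read_camera(n);save(n+"2",c);A=cloud(c);x,y,z=[A[...,i]*1000 for i in range(3)]
    f=240/np.tan(np.radians(c["vfov"])/2)
    # shank ahead of gripper & leg, in a box
    a=np.radians(7.5);u=(x-pr[0])*np.cos(a)+(y-pr[1])*np.sin(a);v=-(x-pr[0])*np.sin(a)+(y-pr[1])*np.cos(a)
    m=(u>40)&(u<110)&(abs(v)<25)&(z>170)&(z<310)
    for lo in range(170,310,10):
        k=m&(z>=lo)&(z<lo+10)
        if k.sum(): print(n,lo,k.sum(),u[k].mean().round(1),v[k].mean().round(1))
    k=m&(z>280)
    if k.sum()>10: print("shank fit: z vs u",np.polyfit(u[k],z[k],1).round(3),"v vs u",np.polyfit(u[k],v[k],1).round(3))
E
```

```text
[0.36963441 0.25016096 0.27127388] [-2.05050569e-01  3.13447767e+00  4.32542913e-04] [-0.3046862  -0.13411631 -2.22337126] [-0.07174042 -0.034899    0.06156935]
top 180 8 82.9 -0.9
top 190 20 82.2 -1.3
top 200 13 82.0 -1.0
top 210 12 82.0 -0.8
top 220 13 82.6 -0.9
top 230 16 82.7 -1.3
top 240 11 82.2 -1.2
top 250 15 82.6 -1.6
top 260 13 82.5 -1.6
top 270 8 82.8 -2.3
top 280 22 80.5 -1.6
top 290 107 65.8 -0.5
shank fit: z vs u [-1.72000e-01  3.03687e+02] v vs u [ 0.002 -0.822]
scene 180 18 83.5 -2.9
scene 190 28 83.1 -1.9
scene 200 19 83.1 -2.5
scene 210 25 82.7 -1.9
scene 220 23 83.4 -1.9
scene 230 25 83.5 -2.2
scene 240 26 82.7 -1.5
scene 250 24 83.5 -1.8
scene 260 28 83.9 -1.7
scene 270 26 82.8 -2.2
scene 280 62 67.5 -3.0
scene 290 83 58.1 -2.0
shank fit: z vs u [-1.29000e-01  2.98102e+02] v vs u [ 0.024 -3.88 ]
```

```bash
python3 - <<'E'
from h import *
delta([483.8,2.1,271],-5.25)
E
```

```text
xyz [-81.8, -260.3, -1.0] turn [-0.0021, -0.0027, 0.2224] t 3.33
```

Emit:
jog_arm(
  deltas=[
    {"xyz": [-8,-26,0],"turn": [0,0,0.022],"hand": 1},
    {"xyz": [-16,-52,0],"turn": [0,0,0.044],"hand": 1},
    {"xyz": [-25,-78,0],"turn": [0,0,0.066],"hand": 1},
    {"xyz": [-33,-104,0],"turn": [0,0,0.089],"hand": 1},
    {"xyz": [-41,-130,0],"turn": [0,0,0.111],"hand": 1},
    {"xyz": [-49,-156,0],"turn": [0,0,0.133],"hand": 1},
    {"xyz": [-57,-182,0],"turn": [0,0,0.155],"hand": 1},
    {"xyz": [-65,-208,0],"turn": [0,0,0.178],"hand": 1},
    {"xyz": [-74,-234,0],"turn": [0,0,0.2],"hand": 1},
    {"xyz": [-82,-260,0],"turn": [0,0,0.222],"hand": 1},
  ],
)

```text
time_s: 4.17
tool_pos: [0.4843, 0.0021, 0.2692]
eef_rot: [-0.145, -3.134, 0.002]
force: [-0.6, -0.4, -1.8]
finger_gap: 0.0125
grip_force: 87.9
```

Emit:
jog_arm(
  deltas=[
    {"xyz": [0,0,0],"turn": [0,0,0],"hand": 1},
    {"xyz": [0,0,0],"turn": [0,0,0],"hand": 1},
    {"xyz": [0,0,0],"turn": [0,0,0],"hand": 1},
    {"xyz": [0,0,0],"turn": [0,0,0],"hand": 1},
  ],
)

```text
time_s: 4.5
tool_pos: [0.484, 0.0047, 0.2702]
eef_rot: [-0.14, -3.136, -0.0]
force: [-0.6, 0.0, -0.8]
finger_gap: 0.0126
grip_force: 88.0
```

```bash
cat >> h.py <<'E'
EX=np.array([.9958,-.0915]);EY=np.array([.0915,.9958]);C=np.array([565.5,-27.])
def tip():
    s=env.read_state();p=np.array(s["tool_pos"])*1000;M=R.from_rotvec(s["eef_rot"]).as_matrix()
    t=p+M@np.array([-84,-1.5,83.5])
    print("tip",t.round(1),"breaker frame",((t[:2]-C)@EX).round(1),((t[:2]-C)@EY).round(1),"F ex,ey,z",(s["force"][:2]@EX).round(2),(s["force"][:2]@EY).round(2),round(s["force"][2],2),"t",round(float(s["time_s"]),2), "toolz",M[:,2].round(4))
E
python3 - <<'E'
from h import *
tip();delta([483.8,2.1,271],-5.25)
for n in("top","scene"):
    c=read_camera(n);save(n+"3",c);A=cloud(c);x,y,z=[A[...,i]*1000 for i in range(3)]
    a=(x-C[0])*EX[0]+(y-C[1])*EX[1];b=(x-C[0])*EY[0]+(y-C[1])*EY[1]
    m=(abs(a)<40)&(abs(b)<60)&(z>175)&(z<270)
    if m.sum()>10: print(n,"leg",m.sum(),a[m].mean().round(1),b[m].mean().round(1),z[m].min().round(1),np.polyfit(z[m],a[m],1).round(3),np.polyfit(z[m],b[m],1).round(3))
    for lo,hi in((84,92.5),(94,103)):
        m=(abs(a)<22)&(abs(b)<50)&(z>lo)&(z<hi)
        k,l,st,_=cv2.connectedComponentsWithStats(m.astype(np.uint8))
        for i in range(1,k):
            if st[i,4]>10: q=l==i;print(lo,st[i,4],a[q].mean().round(1),b[q].mean().round(1),b[q].min().round(1),b[q].max().round(1))
    if n=="top":cv2.imwrite("pics/t3c.png",cv2.resize(c["pixels"][140:230,320:460,::-1],None,fx=5,fy=5,interpolation=cv2.INTER_CUBIC))
E
```

```text
tip [567.3  -4.3 186.4] breaker frame -0.2 22.8 F ex,ey,z -0.64 -0.01 -0.84 t 4.5 toolz [-2.7e-03  2.0e-04 -1.0e+00]
xyz [0.0, -2.6, -0.8] turn [-0.0, -0.0027, 0.0026] t 4.5
scene leg 264 -0.4 22.6 183.7 [ 0.008 -2.214] [-0.    22.626]
84 21 7.0 37.9 35.7 38.8
84 25 4.4 -0.3 -3.9 6.0
84 20 8.0 -42.0 -42.8 -40.1
94 43 5.4 39.5 36.7 44.5
94 45 5.4 -40.3 -43.1 -36.5
```

View pics/t3c.png

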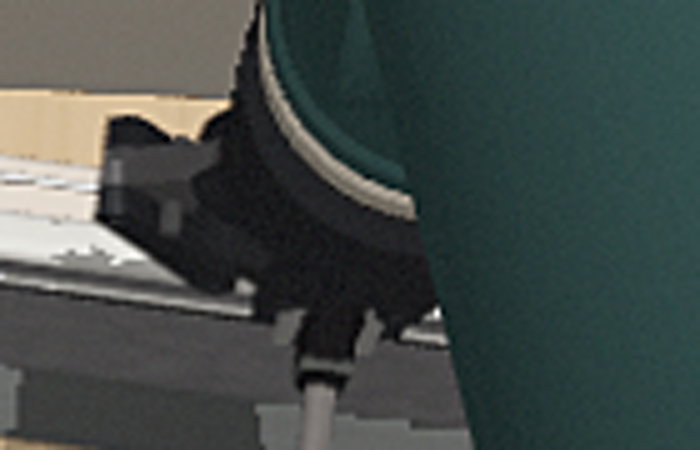

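The crop shows mostly the arm hiding the breaker, so it adds nothing. The scene depth puts the leg at b = 22.6, the cheeks at +39.5 and -40.3, and the lever near 0.

Emit:
jog_arm(
  deltas=[
    {"xyz": [0,-2.5,20],"turn": [0,0,0],"hand": 1},
    {"xyz": [0,-2.5,40],"turn": [0,0,0],"hand": 1},
    {"xyz": [0,-2.5,60],"turn": [0,0,0],"hand": 1},
    {"xyz": [0,-2.5,72],"turn": [0,0,0],"hand": 1},
    {"xyz": [0,-2.5,72],"turn": [0,0,0],"hand": 1},
    {"xyz": [0,-2.5,72],"turn": [0,0,0],"hand": 1},
  ],
)

```text
time_s: 5.1
tool_pos: [0.4844, 0.0016, 0.1989]
eef_rot: [-0.141, -3.137, 0.0]
force: [0.4, 0.2, -1.9]
finger_gap: 0.0126
grip_force: 88.0
```

```bash
python3 - <<'E'
from h import *
tip()
E
```

```text
tip [567.8  -7.4 115.3] breaker frame 0.5 19.7 F ex,ey,z 0.41 0.2 -1.9 t 5.1 toolz [-0.0015  0.     -1.    ]
```

Descend to ball height ~80.

Emit:
jog_arm(
  deltas=[
    {"xyz": [0,0,5],"turn": [0,0,0],"hand": 1},
    {"xyz": [0,0,10],"turn": [0,0,0],"hand": 1},
    {"xyz": [0,0,15],"turn": [0,0,0],"hand": 1},
    {"xyz": [0,0,20],"turn": [0,0,0],"hand": 1},
    {"xyz": [0,0,25],"turn": [0,0,0],"hand": 1},
    {"xyz": [0,0,30],"turn": [0,0,0],"hand": 1},
    {"xyz": [0,0,35],"turn": [0,0,0],"hand": 1},
    {"xyz": [0,0,35],"turn": [0,0,0],"hand": 1},
    {"xyz": [0,0,35],"turn": [0,0,0],"hand": 1},
  ],
)

```text
time_s: 5.85
tool_pos: [0.4847, 0.0009, 0.1638]
eef_rot: [-0.143, -3.137, 0.0]
force: [0.3, -0.1, -2.7]
finger_gap: 0.013
grip_force: 88.0
```

Emit:
jog_arm(
  deltas=[
    {"xyz": [0,-2,0],"turn": [0,0,0],"hand": 1},
    {"xyz": [0,-4,0],"turn": [0,0,0],"hand": 1},
    {"xyz": [0,-4,0],"turn": [0,0,0],"hand": 1},
    {"xyz": [0,-4,0],"turn": [0,0,0],"hand": 1},
  ],
)

```text
time_s: 6.18
tool_pos: [0.4847, -0.0033, 0.1644]
eef_rot: [0.144, 3.138, 0.0]
force: [-0.9, -0.0, -1.5]
finger_gap: 0.0126
grip_force: 88.0
```

```bash
python3 - <<'E'
from h import *
tip()
E
```

```text
tip [568.2 -12.5  81. ] breaker frame 1.4 14.7 F ex,ey,z -0.86 -0.11 -1.55 t 6.18 toolz [ 5.e-04 -0.e+00 -1.e+00]
```

Emit:
jog_arm(
  deltas=[
    {"xyz": [0,-1,0],"turn": [0,0,0],"hand": 1},
    {"xyz": [0,-2,0],"turn": [0,0,0],"hand": 1},
    {"xyz": [0,-3,0],"turn": [0,0,0],"hand": 1},
    {"xyz": [0,-4,0],"turn": [0,0,0],"hand": 1},
    {"xyz": [0,-5,0],"turn": [0,0,0],"hand": 1},
    {"xyz": [0,-6,0],"turn": [0,0,0],"hand": 1},
    {"xyz": [0,-6,0],"turn": [0,0,0],"hand": 1},
  ],
)

```text
time_s: 6.77
tool_pos: [0.484, -0.0091, 0.1642]
eef_rot: [-0.143, -3.138, -0.0]
force: [-1.0, 0.4, -1.7]
finger_gap: 0.013
grip_force: 88.0
```

Emit:
jog_arm(
  deltas=[
    {"xyz": [0,-1,0],"turn": [0,0,0],"hand": 1},
    {"xyz": [0,-2,0],"turn": [0,0,0],"hand": 1},
    {"xyz": [0,-3,0],"turn": [0,0,0],"hand": 1},
    {"xyz": [0,-3,0],"turn": [0,0,0],"hand": 1},
  ],
)

```text
time_s: 7.1
tool_pos: [0.4838, -0.0114, 0.1643]
eef_rot: [0.142, 3.138, 0.001]
force: [-1.1, 2.9, -1.0]
finger_gap: 0.0125
grip_force: 88.2
```

```bash
python3 - <<'E'
from h import *
tip()
E
```

```text
tip [567.3 -20.4  80.8] breaker frame 1.2 6.7 F ex,ey,z -1.4 2.76 -0.98 t 7.1 toolz [ 1.e-04  6.e-04 -1.e+00]
```

Contact at 2.8 N, which fits the lever moving. Continue in small steps.

Emit:
jog_arm(
  deltas=[
    {"xyz": [0,-1,0],"turn": [0,0,0],"hand": 1},
    {"xyz": [0,-2,0],"turn": [0,0,0],"hand": 1},
    {"xyz": [0,-3,0],"turn": [0,0,0],"hand": 1},
    {"xyz": [0,-3,0],"turn": [0,0,0],"hand": 1},
  ],
)

```text
time_s: 7.43
tool_pos: [0.4835, -0.0152, 0.1643]
eef_rot: [0.143, 3.138, -0.0]
force: [-0.7, 2.2, 0.3]
finger_gap: 0.0127
grip_force: 88.2
```

Emit:
jog_arm(
  deltas=[
    {"xyz": [0,-1,0],"turn": [0,0,0],"hand": 1},
    {"xyz": [0,-1.5,0],"turn": [0,0,0],"hand": 1},
    {"xyz": [0,-1.5,0],"turn": [0,0,0],"hand": 1},
  ],
)

```text
time_s: 7.68
tool_pos: [0.4834, -0.0167, 0.1642]
eef_rot: [0.144, 3.138, -0.0]
force: [-0.9, 2.9, 0.4]
finger_gap: 0.0127
grip_force: 88.2
```

```bash
python3 - <<'E'
from h import *
tip()
E
```

```text
tip [566.9 -25.9  80.7] breaker frame 1.3 1.2 F ex,ey,z -1.16 2.8 0.36 t 7.68 toolz [ 1.e-04 -1.e-04 -1.e+00]
```

Emit:
jog_arm(
  deltas=[
    {"xyz": [0,-0.5,0],"turn": [0,0,0],"hand": 1},
    {"xyz": [0,-1,0],"turn": [0,0,0],"hand": 1},
    {"xyz": [0,-1,0],"turn": [0,0,0],"hand": 1},
  ],
)

```text
time_s: 7.93
tool_pos: [0.4833, -0.0176, 0.1642]
eef_rot: [0.143, 3.138, -0.0]
force: [-0.3, 3.0, -0.9]
finger_gap: 0.0123
grip_force: 88.2
```

Emit:
jog_arm(
  deltas=[
    {"xyz": [0,-0.5,0],"turn": [0,0,0],"hand": 1},
    {"xyz": [0,-0.5,0],"turn": [0,0,0],"hand": 1},
  ],
)

```text
time_s: 8.1
tool_pos: [0.4833, -0.0181, 0.1642]
eef_rot: [0.143, 3.138, -0.0]
force: [-0.1, 2.2, -0.8]
finger_gap: 0.0126
grip_force: 88.2
```

Not yet at the stop (force flat).

Emit:
jog_arm(
  deltas=[
    {"xyz": [0,-0.5,0],"turn": [0,0,0],"hand": 1},
    {"xyz": [0,-0.5,0],"turn": [0,0,0],"hand": 1},
  ],
)

```text
time_s: 8.27
tool_pos: [0.4832, -0.0186, 0.1642]
eef_rot: [0.143, 3.138, -0.0]
force: [-0.1, 3.1, -0.7]
finger_gap: 0.0126
grip_force: 88.1
```

Emit:
jog_arm(
  deltas=[
    {"xyz": [0,-0.5,0],"turn": [0,0,0],"hand": 1},
    {"xyz": [0,-0.5,0],"turn": [0,0,0],"hand": 1},
  ],
)

```text
time_s: 8.43
tool_pos: [0.4832, -0.019, 0.1642]
eef_rot: [0.143, 3.138, -0.0]
force: [1.0, 2.0, -1.6]
finger_gap: 0.0126
grip_force: 88.0
```

Emit:
jog_arm(
  deltas=[
    {"xyz": [0,-0.5,0],"turn": [0,0,0],"hand": 1},
    {"xyz": [0,-0.5,0],"turn": [0,0,0],"hand": 1},
  ],
)

```text
time_s: 8.6
tool_pos: [0.4831, -0.0195, 0.1642]
eef_rot: [0.143, 3.138, -0.0]
force: [0.1, 3.6, -1.7]
finger_gap: 0.013
grip_force: 88.0
```

Emit:
jog_arm(
  deltas=[
    {"xyz": [0,-0.5,0],"turn": [0,0,0],"hand": 1},
    {"xyz": [0,-0.5,0],"turn": [0,0,0],"hand": 1},
  ],
)

```text
time_s: 8.77
tool_pos: [0.4831, -0.02, 0.1642]
eef_rot: [0.143, 3.138, -0.0]
force: [0.3, 2.2, -1.5]
finger_gap: 0.0127
grip_force: 88.0
```

Emit:
jog_arm(
  deltas=[
    {"xyz": [0,-0.5,0],"turn": [0,0,0],"hand": 1},
    {"xyz": [0,-0.5,0],"turn": [0,0,0],"hand": 1},
  ],
)

```text
time_s: 8.93
tool_pos: [0.483, -0.0205, 0.1642]
eef_rot: [0.143, 3.138, 0.0]
force: [1.2, 2.0, -1.0]
finger_gap: 0.0128
grip_force: 88.0
```

Emit:
jog_arm(
  deltas=[
    {"xyz": [0,-0.5,0],"turn": [0,0,0],"hand": 1},
    {"xyz": [0,-0.5,0],"turn": [0,0,0],"hand": 1},
  ],
)

```text
time_s: 9.1
tool_pos: [0.483, -0.0208, 0.1642]
eef_rot: [0.143, 3.138, 0.0]
force: [0.2, 3.0, -2.5]
finger_gap: 0.0126
grip_force: 88.1
```

```bash
python3 - <<'E'
from h import *
tip()
c=read_camera("scene");save("s4",c);A=cloud(c);x,y,z=[A[...,i]*1000 for i in range(3)];g=c["pixels"].sum(-1)
a=(x-C[0])*EX[0]+(y-C[1])*EX[1];b=(x-C[0])*EY[0]+(y-C[1])*EY[1]
for nm,m in(("leg/ball",(abs(a)<25)&(abs(b)<30)&(z>95)&(z<170)),("lever",(abs(a)<25)&(abs(b)<33)&(z>80)&(z<93)&(g<150))):
    if m.sum(): print(nm,m.sum(),a[m].mean().round(1),b[m].mean().round(1),b[m].min().round(1),b[m].max().round(1),z[m].max().round(1)); 
    if m.sum()>10: print(np.polyfit(z[m],b[m],1).round(3))
cv2.imwrite("pics/s4c.png",cv2.resize(c["pixels"][200:380,320:460,::-1],None,fx=4,fy=3.3,interpolation=cv2.INTER_CUBIC))
E
```

```text
tip [566.5 -29.9  80.7] breaker frame 1.3 -2.7 F ex,ey,z -0.1 3.01 -2.53 t 9.1 toolz [ 1.e-04  3.e-04 -1.e+00]
leg/ball 172 0.9 -2.1 -5.0 2.9 169.1
[-0.007 -1.136]
```

View pics/s4c.png

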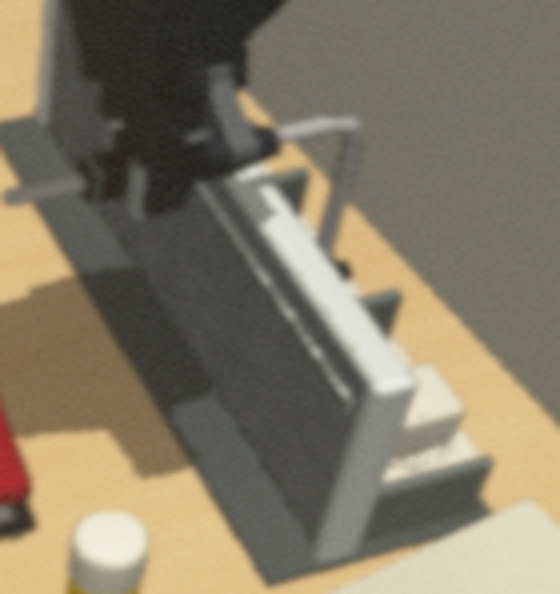

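The crop shows the leg between the two cheeks with the black lever just to its right (343,270). No force rise yet, so continue.

Emit:
jog_arm(
  deltas=[
    {"xyz": [0,-0.5,0],"turn": [0,0,0],"hand": 1},
    {"xyz": [0,-0.5,0],"turn": [0,0,0],"hand": 1},
  ],
)

```text
time_s: 9.32
tool_pos: [0.4829, -0.0211, 0.1642]
eef_rot: [0.142, 3.138, 0.001]
force: [1.4, 4.9, -1.5]
finger_gap: 0.0124
grip_force: 88.1
```

Emit:
jog_arm(
  deltas=[
    {"xyz": [0,-0.5,0],"turn": [0,0,0],"hand": 1},
    {"xyz": [0,-0.5,0],"turn": [0,0,0],"hand": 1},
  ],
)

```text
time_s: 9.48
tool_pos: [0.4829, -0.0215, 0.1642]
eef_rot: [0.142, 3.138, 0.001]
force: [-0.1, 4.0, -2.0]
finger_gap: 0.0124
grip_force: 88.2
```

Emit:
jog_arm(
  deltas=[
    {"xyz": [0,-0.5,0],"turn": [0,0,0],"hand": 1},
    {"xyz": [0,-0.5,0],"turn": [0,0,0],"hand": 1},
  ],
)

```text
time_s: 9.65
tool_pos: [0.4829, -0.0218, 0.1642]
eef_rot: [0.142, 3.138, 0.001]
force: [0.3, 5.4, -2.0]
finger_gap: 0.0127
grip_force: 88.3
```

Stop reached: the force rises steadily and the motion stalls. Ease off, lift over, and go to the right side.

Emit:
jog_arm(
  deltas=[
    {"xyz": [0,3,0],"turn": [0,0,0],"hand": 1},
    {"xyz": [0,6,0],"turn": [0,0,0],"hand": 1},
    {"xyz": [0,6,-10],"turn": [0,0,0],"hand": 1},
    {"xyz": [0,6,-25],"turn": [0,0,0],"hand": 1},
    {"xyz": [0,6,-38],"turn": [0,0,0],"hand": 1},
    {"xyz": [0,6,-38],"turn": [0,0,0],"hand": 1},
    {"xyz": [0,-4,-38],"turn": [0,0,0],"hand": 1},
    {"xyz": [0,-14,-38],"turn": [0,0,0],"hand": 1},
    {"xyz": [0,-23,-38],"turn": [0,0,0],"hand": 1},
    {"xyz": [0,-23,-38],"turn": [0,0,0],"hand": 1},
  ],
)

```text
time_s: 10.48
tool_pos: [0.4795, -0.0488, 0.2016]
eef_rot: [-0.151, -3.136, 0.003]
force: [-0.6, -0.6, -1.7]
finger_gap: 0.0126
grip_force: 88.1
```

Emit:
jog_arm(
  deltas=[
    {"xyz": [0,0,0],"turn": [0,0,0],"hand": 1},
    {"xyz": [0,0,0],"turn": [0,0,0],"hand": 1},
    {"xyz": [0,0,0],"turn": [0,0,0],"hand": 1},
  ],
)

```text
time_s: 10.73
tool_pos: [0.4806, -0.0451, 0.2019]
eef_rot: [-0.143, -3.138, -0.0]
force: [0.1, 0.7, -1.4]
finger_gap: 0.0125
grip_force: 88.1
```

```bash
python3 - <<'E'
from h import *
tip()
for n in("scene","top"):
    c=read_camera(n);A=cloud(c);x,y,z=[A[...,i]*1000 for i in range(3)];g=c["pixels"].sum(-1)
    a=(x-C[0])*EX[0]+(y-C[1])*EX[1];b=(x-C[0])*EY[0]+(y-C[1])*EY[1]
    for nm,m in(("leg",(abs(a)<25)&(abs(b)<45)&(z>120)&(z<190)),("lever",(abs(a)<20)&(abs(b)<33)&(z>75)&(z<93)),("cheek",(abs(a)<25)&(abs(b+40)<9)&(z>93)&(z<102)),("cheekL",(abs(a)<25)&(abs(b-40)<9)&(z>93)&(z<102))):
        if m.sum()>5: print(n,nm,m.sum(),a[m].mean().round(1),b[m].mean().round(1),b[m].min().round(1),b[m].max().round(1),z[m].max().round(1)) 
E
```

```text
tip [564.1 -54.2 118.4] breaker frame 1.1 -27.2 F ex,ey,z 0.07 0.74 -1.38 t 10.73 toolz [-5.e-04  2.e-04 -1.e+00]
scene leg 176 0.5 -27.3 -31.3 -21.3 189.8
scene lever 22 4.5 -13.2 -17.4 -7.7 91.5
scene cheek 48 5.4 -40.4 -43.0 -35.3 100.4
scene cheekL 44 5.5 39.8 36.6 44.2 100.6
top lever 36 3.0 -6.6 -16.8 31.5 92.4
top cheekL 53 0.6 40.8 37.8 43.8 101.1
```

Emit:
jog_arm(
  deltas=[
    {"xyz": [0,0,6],"turn": [0,0,0],"hand": 1},
    {"xyz": [0,0,12],"turn": [0,0,0],"hand": 1},
    {"xyz": [0,0,18],"turn": [0,0,0],"hand": 1},
    {"xyz": [0,0,24],"turn": [0,0,0],"hand": 1},
    {"xyz": [0,0,30],"turn": [0,0,0],"hand": 1},
    {"xyz": [0,0,38],"turn": [0,0,0],"hand": 1},
    {"xyz": [0,0,38],"turn": [0,0,0],"hand": 1},
    {"xyz": [0,0,38],"turn": [0,0,0],"hand": 1},
  ],
)

```text
time_s: 11.5
tool_pos: [0.4802, -0.0454, 0.1635]
eef_rot: [-0.143, -3.137, 0.0]
force: [0.6, 0.3, -1.3]
finger_gap: 0.0129
grip_force: 88.0
```

Emit:
jog_arm(
  deltas=[
    {"xyz": [0,1,0],"turn": [0,0,0],"hand": 1},
    {"xyz": [0,2,0],"turn": [0,0,0],"hand": 1},
    {"xyz": [0,3,0],"turn": [0,0,0],"hand": 1},
    {"xyz": [0,4,0],"turn": [0,0,0],"hand": 1},
    {"xyz": [0,5,0],"turn": [0,0,0],"hand": 1},
    {"xyz": [0,6,0],"turn": [0,0,0],"hand": 1},
    {"xyz": [0,7,0],"turn": [0,0,0],"hand": 1},
    {"xyz": [0,8,0],"turn": [0,0,0],"hand": 1},
    {"xyz": [0,8,0],"turn": [0,0,0],"hand": 1},
  ],
)

```text
time_s: 12.25
tool_pos: [0.4817, -0.0376, 0.1644]
eef_rot: [0.144, 3.138, -0.0]
force: [0.5, -3.0, -0.6]
finger_gap: 0.0126
grip_force: 88.4
```

Emit:
jog_arm(
  deltas=[
    {"xyz": [0,1,0],"turn": [0,0,0],"hand": 1},
    {"xyz": [0,2,0],"turn": [0,0,0],"hand": 1},
    {"xyz": [0,3,0],"turn": [0,0,0],"hand": 1},
    {"xyz": [0,4,0],"turn": [0,0,0],"hand": 1},
    {"xyz": [0,5,0],"turn": [0,0,0],"hand": 1},
    {"xyz": [0,6,0],"turn": [0,0,0],"hand": 1},
    {"xyz": [0,6,0],"turn": [0,0,0],"hand": 1},
  ],
)

```text
time_s: 12.83
tool_pos: [0.4819, -0.0312, 0.1642]
eef_rot: [-0.143, -3.138, -0.0]
force: [0.4, -1.8, -1.0]
finger_gap: 0.0128
grip_force: 88.3
```

```bash
python3 - <<'E'
from h import *
tip()
E
```

```text
tip [565.4 -40.3  80.7] breaker frame 1.1 -13.3 F ex,ey,z 0.58 -1.79 -0.95 t 12.83 toolz [-1.e-04  1.e-04 -1.e+00]
```

Emit:
jog_arm(
  deltas=[
    {"xyz": [0,1,0],"turn": [0,0,0],"hand": 1},
    {"xyz": [0,2,0],"turn": [0,0,0],"hand": 1},
    {"xyz": [0,3,0],"turn": [0,0,0],"hand": 1},
    {"xyz": [0,4,0],"turn": [0,0,0],"hand": 1},
    {"xyz": [0,5,0],"turn": [0,0,0],"hand": 1},
    {"xyz": [0,6,0],"turn": [0,0,0],"hand": 1},
    {"xyz": [0,7,0],"turn": [0,0,0],"hand": 1},
    {"xyz": [0,7,0],"turn": [0,0,0],"hand": 1},
  ],
)

```text
time_s: 13.5
tool_pos: [0.4825, -0.0241, 0.1642]
eef_rot: [-0.142, -3.138, -0.0]
force: [-0.1, -1.6, -0.6]
finger_gap: 0.0125
grip_force: 88.3
```

Emit:
jog_arm(
  deltas=[
    {"xyz": [0,1,0],"turn": [0,0,0],"hand": 1},
    {"xyz": [0,2,0],"turn": [0,0,0],"hand": 1},
    {"xyz": [0,3,0],"turn": [0,0,0],"hand": 1},
    {"xyz": [0,4,0],"turn": [0,0,0],"hand": 1},
    {"xyz": [0,4,0],"turn": [0,0,0],"hand": 1},
  ],
)

```text
time_s: 13.92
tool_pos: [0.483, -0.0202, 0.1641]
eef_rot: [-0.142, -3.138, -0.0]
force: [-0.6, -2.7, -0.9]
finger_gap: 0.0124
grip_force: 88.2
```

Emit:
jog_arm(
  deltas=[
    {"xyz": [0,0.5,0],"turn": [0,0,0],"hand": 1},
    {"xyz": [0,1,0],"turn": [0,0,0],"hand": 1},
    {"xyz": [0,1,0],"turn": [0,0,0],"hand": 1},
  ],
)

```text
time_s: 14.17
tool_pos: [0.4831, -0.0194, 0.1641]
eef_rot: [-0.143, -3.138, 0.0]
force: [0.5, -2.6, -1.5]
finger_gap: 0.0124
grip_force: 88.1
```

```bash
python3 - <<'E'
from h import *
tip()
E
```

```text
tip [566.6 -28.6  80.6] breaker frame 1.2 -1.5 F ex,ey,z 0.76 -2.51 -1.46 t 14.17 toolz [-1.e-04 -1.e-04 -1.e+00]
```

Emit:
jog_arm(
  deltas=[
    {"xyz": [0,0.5,0],"turn": [0,0,0],"hand": 1},
    {"xyz": [0,1,0],"turn": [0,0,0],"hand": 1},
    {"xyz": [0,1,0],"turn": [0,0,0],"hand": 1},
  ],
)

```text
time_s: 14.42
tool_pos: [0.4831, -0.0185, 0.1642]
eef_rot: [-0.143, -3.138, 0.0]
force: [-0.4, -2.8, -1.1]
finger_gap: 0.0123
grip_force: 88.1
```

Emit:
jog_arm(
  deltas=[
    {"xyz": [0,0.5,0],"turn": [0,0,0],"hand": 1},
    {"xyz": [0,0.5,0],"turn": [0,0,0],"hand": 1},
  ],
)

```text
time_s: 14.58
tool_pos: [0.4832, -0.0182, 0.1642]
eef_rot: [-0.144, -3.138, 0.0]
force: [0.7, -3.7, -1.0]
finger_gap: 0.0129
grip_force: 88.2
```

Emit:
jog_arm(
  deltas=[
    {"xyz": [0,0.5,0],"turn": [0,0,0],"hand": 1},
    {"xyz": [0,0.5,0],"turn": [0,0,0],"hand": 1},
  ],
)

```text
time_s: 14.75
tool_pos: [0.4832, -0.0179, 0.1642]
eef_rot: [-0.144, -3.138, 0.001]
force: [-0.6, -4.0, -1.5]
finger_gap: 0.0123
grip_force: 88.2
```

Emit:
jog_arm(
  deltas=[
    {"xyz": [0,0.5,0],"turn": [0,0,0],"hand": 1},
    {"xyz": [0,0.5,0],"turn": [0,0,0],"hand": 1},
  ],
)

```text
time_s: 14.92
tool_pos: [0.4832, -0.0175, 0.1642]
eef_rot: [-0.144, -3.138, 0.001]
force: [-0.5, -4.3, -2.0]
finger_gap: 0.0128
grip_force: 88.3
```

Emit:
jog_arm(
  deltas=[
    {"xyz": [0,0.3,0],"turn": [0,0,0],"hand": 1},
    {"xyz": [0,0.3,0],"turn": [0,0,0],"hand": 1},
  ],
)

```text
time_s: 15.08
tool_pos: [0.4832, -0.0173, 0.1642]
eef_rot: [-0.145, -3.138, 0.001]
force: [0.1, -4.6, -2.0]
finger_gap: 0.0125
grip_force: 88.3
```

Emit:
jog_arm(
  deltas=[
    {"xyz": [0,0.5,0],"turn": [0,0,0],"hand": 1},
    {"xyz": [0,0.5,0],"turn": [0,0,0],"hand": 1},
  ],
)

```text
time_s: 15.25
tool_pos: [0.4832, -0.017, 0.1642]
eef_rot: [-0.145, -3.138, 0.001]
force: [-0.3, -6.3, -1.7]
finger_gap: 0.0126
grip_force: 88.4
```

Left stop reached. Ease off, then lift well above the screen.

Emit:
jog_arm(
  deltas=[
    {"xyz": [0,-3,0],"turn": [0,0,0],"hand": 1},
    {"xyz": [0,-6,0],"turn": [0,0,0],"hand": 1},
    {"xyz": [0,-6,-10],"turn": [0,0,0],"hand": 1},
    {"xyz": [0,-6,-30],"turn": [0,0,0],"hand": 1},
    {"xyz": [0,-6,-60],"turn": [0,0,0],"hand": 1},
    {"xyz": [0,-6,-90],"turn": [0,0,0],"hand": 1},
    {"xyz": [0,-6,-107],"turn": [0,0,0],"hand": 1},
    {"xyz": [0,-6,-107],"turn": [0,0,0],"hand": 1},
    {"xyz": [0,-6,-107],"turn": [0,0,0],"hand": 1},
  ],
)

```text
time_s: 16.0
tool_pos: [0.4833, -0.021, 0.2724]
eef_rot: [0.14, 3.136, 0.002]
force: [-0.2, -0.3, -2.0]
finger_gap: 0.0124
grip_force: 88.2
```

```bash
python3 - <<'E'
from h import *
tip()
for n in("scene","top"):
    c=read_camera(n);save(n+"5",c);A=cloud(c);x,y,z=[A[...,i]*1000 for i in range(3)];g=c["pixels"].sum(-1)
    a=(x-C[0])*EX[0]+(y-C[1])*EX[1];b=(x-C[0])*EY[0]+(y-C[1])*EY[1]
    m=(abs(a)<20)&(abs(b)<33)&(z>75)&(z<95)
    if m.sum()>5: print(n,m.sum(),a[m].mean().round(1),b[m].mean().round(1),b[m].min().round(1),b[m].max().round(1),z[m].max().round(1))
delta([368.5,249,271],7.4)
E
```

```text
tip [567.1 -29.9 189.1] breaker frame 1.9 -2.7 F ex,ey,z -0.22 -0.28 -2.02 t 16.0 toolz [ 0.0028  0.0013 -1.    ]
scene 29 5.1 11.1 4.8 17.5 90.2
xyz [137.0, 259.2, -0.3] turn [0.0005, -0.0022, -0.219] t 16.1
```

The lever now leans left (its top averages +11, against -13 when off), so it is on. Return to the stand.

Emit:
jog_arm(
  deltas=[
    {"xyz": [13,26,0],"turn": [0,0,-0.022],"hand": 1},
    {"xyz": [27,52,0],"turn": [0,0,-0.044],"hand": 1},
    {"xyz": [40,78,0],"turn": [0,0,-0.066],"hand": 1},
    {"xyz": [54,104,0],"turn": [0,0,-0.088],"hand": 1},
    {"xyz": [67,130,0],"turn": [0,0,-0.11],"hand": 1},
    {"xyz": [81,156,0],"turn": [0,0,-0.132],"hand": 1},
    {"xyz": [95,182,0],"turn": [0,0,-0.154],"hand": 1},
    {"xyz": [108,208,0],"turn": [0,0,-0.176],"hand": 1},
    {"xyz": [122,234,0],"turn": [0,0,-0.198],"hand": 1},
    {"xyz": [135,259,0],"turn": [0,0,-0.219],"hand": 1},
  ],
)

```text
time_s: 16.93
tool_pos: [0.3699, 0.2489, 0.2696]
eef_rot: [0.203, -3.132, 0.003]
force: [0.0, 0.1, -1.9]
finger_gap: 0.0127
grip_force: 88.2
```

Emit:
jog_arm(
  deltas=[
    {"xyz": [0,0,0],"turn": [0,0,0],"hand": 1},
    {"xyz": [0,0,0],"turn": [0,0,0],"hand": 1},
    {"xyz": [0,0,0],"turn": [0,0,0],"hand": 1},
    {"xyz": [0,0,0],"turn": [0,0,0],"hand": 1},
    {"xyz": [0,0,0],"turn": [0,0,0],"hand": 1},
  ],
)

```text
time_s: 17.35
tool_pos: [0.3722, 0.2465, 0.2707]
eef_rot: [0.196, -3.134, 0.002]
force: [0.9, 1.0, -1.3]
finger_gap: 0.0122
grip_force: 88.3
```

```bash
python3 - <<'E'
from h import *
s=env.read_state();print(s["tool_pos"],s["eef_rot"])
delta([369.8,249.2,271],7.4)
pr=np.array(s["tool_pos"])*1000
for n in("top","scene"):
    c=read_camera(n);A=cloud(c);x,y,z=[A[...,i]*1000 for i in range(3)]
    a=np.radians(7.5);u=(x-369.3)*np.cos(a)+(y-248)*np.sin(a);v=-(x-369.3)*np.sin(a)+(y-248)*np.cos(a)
    for nm,m in(("leg",(u>60)&(u<110)&(abs(v)<25)&(z>190)&(z<270)),("shankfront",(u>40)&(u<75)&(abs(v)<25)&(z>282)&(z<310)),("shankback",(u<-30)&(u>-60)&(abs(v)<25)&(z>282)&(z<310)),("upr",(abs(abs(u)-38)<6)&(abs(v)<20)&(z>139)&(z<152))):
        if m.sum()>5: print(n,nm,m.sum(),u[m].mean().round(1),v[m].mean().round(1))
E
```

```text
[0.37215885 0.24653228 0.27068793] [ 1.96490818e-01 -3.13445911e+00  1.77522882e-03]
xyz [2.0, 2.9, -0.3] turn [-0.0011, -0.0011, -0.0039] t 17.35
top leg 111 85.0 -3.6
top shankfront 88 64.7 -2.8
top upr 48 -38.7 -0.2
scene leg 196 86.6 -3.7
scene shankfront 107 57.5 -3.8
scene shankback 77 -41.1 -3.0
scene upr 78 1.7 1.3
```

Emit:
jog_arm(
  deltas=[
    {"xyz": [2,2.9,0],"turn": [0,0,-0.004],"hand": 1},
    {"xyz": [2,2.9,30],"turn": [0,0,-0.004],"hand": 1},
    {"xyz": [2,2.9,60],"turn": [0,0,-0.004],"hand": 1},
    {"xyz": [2,2.9,90],"turn": [0,0,-0.004],"hand": 1},
    {"xyz": [2,2.9,120],"turn": [0,0,-0.004],"hand": 1},
    {"xyz": [2,2.9,132],"turn": [0,0,-0.004],"hand": 1},
    {"xyz": [2,2.9,132],"turn": [0,0,-0.004],"hand": 1},
    {"xyz": [2,2.9,132],"turn": [0,0,-0.004],"hand": 1},
    {"xyz": [2,2.9,132],"turn": [0,0,-0.004],"hand": 1},
  ],
)

```text
time_s: 18.2
tool_pos: [0.3704, 0.2513, 0.1401]
eef_rot: [-0.207, 3.133, 0.002]
force: [0.3, 0.6, -1.4]
finger_gap: 0.0127
grip_force: 88.2
```

```bash
python3 - <<'E'
from h import *
s=env.read_state();print(s["tool_pos"],s["eef_rot"],s["force"])
delta([370,249.0,111.9],7.4)
E
```

```text
[0.37043213 0.2513207  0.14011649] [-2.06548809e-01  3.13306286e+00  1.96939930e-03] [ 0.33017768  0.57685461 -1.38839391]
xyz [0.8, -2.3, 28.2] turn [0.0011, 0.0018, 0.0025] t 18.2
```

Emit:
jog_arm(
  deltas=[
    {"xyz": [0.5,-1.5,4],"turn": [0,0,0],"hand": 1},
    {"xyz": [0.5,-1.5,8],"turn": [0,0,0],"hand": 1},
    {"xyz": [0.5,-1.5,12],"turn": [0,0,0],"hand": 1},
    {"xyz": [0.5,-1.5,16],"turn": [0,0,0],"hand": 1},
    {"xyz": [0.5,-1.5,19],"turn": [0,0,0],"hand": 1},
    {"xyz": [0.5,-1.5,19],"turn": [0,0,0],"hand": 1},
    {"xyz": [0.5,-1.5,19],"turn": [0,0,0],"hand": 1},
  ],
)

```text
time_s: 18.78
tool_pos: [0.369, 0.2488, 0.1199]
eef_rot: [0.207, -3.134, 0.001]
force: [-0.3, -1.4, -0.9]
finger_gap: 0.0129
grip_force: 88.4
```

```bash
python3 - <<'E'
from h import *
s=env.read_state();print(s["tool_pos"],s["eef_rot"],s["force"])
delta([370,249.0,111.9],7.4)
E
```

```text
[0.3690434  0.24880252 0.11990694] [ 2.06814891e-01 -3.13396170e+00  1.10920830e-03] [-0.30849484 -1.37250818 -0.86399806]
xyz [-1.0, 0.1, 8.0] turn [-0.0007, -0.0009, 0.0026] t 18.78
```

Emit:
jog_arm(
  deltas=[
    {"xyz": [-1,0,2],"turn": [0,0,0],"hand": 1},
    {"xyz": [-1,0,4],"turn": [0,0,0],"hand": 1},
    {"xyz": [-1,0,6],"turn": [0,0,0],"hand": 1},
    {"xyz": [-1,0,7.5],"turn": [0,0,0],"hand": 1},
    {"xyz": [-1,0,7.5],"turn": [0,0,0],"hand": 1},
    {"xyz": [-1,0,7.5],"turn": [0,0,0],"hand": 1},
  ],
)

```text
time_s: 19.28
tool_pos: [0.3702, 0.249, 0.1125]
eef_rot: [0.207, -3.134, 0.001]
force: [1.1, -1.1, -2.5]
finger_gap: 0.0126
grip_force: 88.4
```

Emit:
jog_arm(
  deltas=[
    {"xyz": [0,0,0.7],"turn": [0,0,0],"hand": 1},
    {"xyz": [0,0,0.7],"turn": [0,0,0],"hand": 1},
    {"xyz": [0,0,0.7],"turn": [0,0,0],"hand": 1},
  ],
)

```text
time_s: 19.53
tool_pos: [0.3703, 0.249, 0.112]
eef_rot: [0.207, -3.135, 0.0]
force: [-0.2, -2.4, -0.8]
finger_gap: 0.0125
grip_force: 88.7
```

Emit:
jog_arm(
  deltas=[
    {"xyz": [0,0,0.5],"turn": [0,0,0],"hand": 1},
    {"xyz": [0,0,0.5],"turn": [0,0,0],"hand": -1},
    {"xyz": [0,0,0.5],"turn": [0,0,0],"hand": -1},
    {"xyz": [0,0,0.5],"turn": [0,0,0],"hand": -1},
    {"xyz": [0,0,0.5],"turn": [0,0,0],"hand": -1},
    {"xyz": [0,0,0.5],"turn": [0,0,0],"hand": -1},
    {"xyz": [0,0,0.5],"turn": [0,0,0],"hand": -1},
    {"xyz": [0,0,0.5],"turn": [0,0,0],"hand": -1},
  ],
  squeeze=20,
)

```text
time_s: 20.2
tool_pos: [0.3703, 0.2493, 0.1115]
eef_rot: [-0.207, 3.135, 0.0]
force: [-0.4, 0.5, -0.0]
finger_gap: 0.0854
grip_force: 0.0
```

Emit:
jog_arm(
  deltas=[
    {"xyz": [0,0,-25],"turn": [0,0,0],"hand": -1},
    {"xyz": [0,0,-60],"turn": [0,0,0],"hand": -1},
    {"xyz": [0,0,-100],"turn": [0,0,0],"hand": -1},
    {"xyz": [0,0,-120],"turn": [0,0,0],"hand": -1},
    {"xyz": [0,0,-120],"turn": [0,0,0],"hand": -1},
    {"xyz": [0,0,-120],"turn": [0,0,0],"hand": -1},
  ],
)

```text
time_s: 20.7
tool_pos: [0.3708, 0.2497, 0.2326]
eef_rot: [-0.207, 3.132, 0.003]
force: [0.6, -0.2, -0.6]
finger_gap: 0.0855
grip_force: 0.0
```

```bash
python3 - <<'E'
from h import *
s=env.read_state();c=read_camera("wrist");save("w6",c);A=cloud(c,wristT(s,c))
x,y,z=[A[...,i]*1000 for i in range(3)]
ru=(x>280)&(x<480)&(y>200)&(y<300)
m=ru&(z>136.5)&(z<150)
k,l,st,_=cv2.connectedComponentsWithStats(m.astype(np.uint8))
for i in range(1,k):
    if st[i,4]<60: continue
    p=np.c_[x[l==i],y[l==i]].astype(np.float32);r=cv2.minAreaRect(p);print(st[i,4],[np.round(q,1) for q in r],np.median(z[l==i]))
c=read_camera("scene");save("s6",c);A=cloud(c);x,y,z=[A[...,i]*1000 for i in range(3)]
b=(x-C[0])*EY[0]+(y-C[1])*EY[1];a=(x-C[0])*EX[0]+(y-C[1])*EX[1]
m=(abs(a)<20)&(abs(b)<33)&(z>75)&(z<95);print("lever",m.sum(),b[m].mean(),b[m].min(),b[m].max())
P0=np.load("scene_p.npy").astype(int);d=(abs(P0-c["pixels"]).sum(-1)>150)
print("diff eraser",d[245:280,245:300].sum(),"stapler",d[280:370,285:335].sum(),"glue",d[350:405,330:362].sum())
E
```

```text
160 [array([332.7, 232.2]), array([5.2, 9.7]), np.float64(7.3)] 146.04721946798173
162 [array([329.9, 253.3]), array([5.2, 9.9]), np.float64(8.4)] 146.13968365464245
1715 [array([369.9, 249.4]), array([51.4, 14.3]), np.float64(7.1)] 141.31725986668965
174 [array([407.8, 242.1]), array([ 5.6, 10. ]), np.float64(4.9)] 145.10745525746842
175 [array([405.2, 263.3]), array([5.5, 9.6]), np.float64(5.5)] 144.502672684026
lever 29 10.856724427142193 5.334859354515847 19.630425135332022
diff eraser 46 stapler 0 glue 0
```

View pics/s6.png

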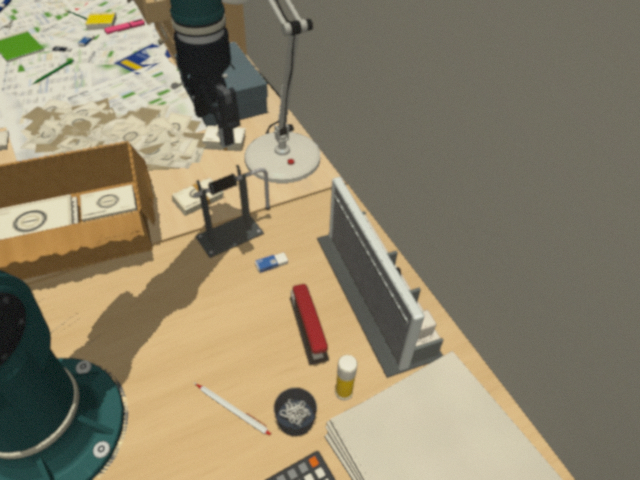

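View pics/w6.png

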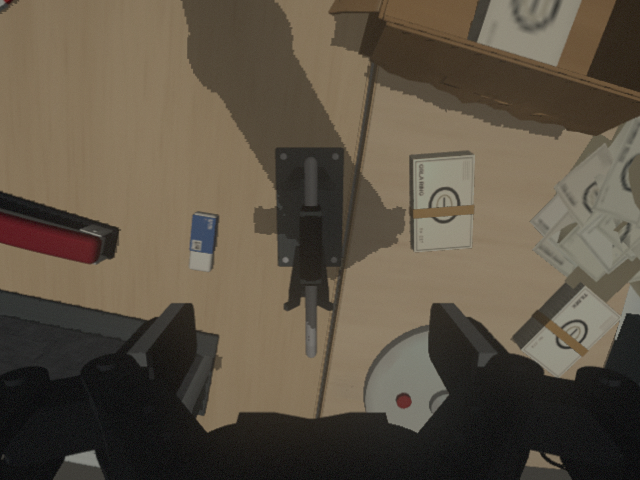

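The final views show the rod seated in both slots (handle at 309,245 in the wrist view), pointing the same way, at the same height (141.3 mm). The eraser, stapler and glue stick have not moved, and the gripper is clear.

```bash
python3 -c "
from cell import env
print(env.close_job())"
```

```text
the job is handed in; nothing more can be done
None
```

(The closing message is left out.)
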